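Shut and bolt the block heater

ROBOT

A 6-joint arm with a two-finger parallel gripper is mounted at the origin on the work surface. World frame = base frame: x ahead of the robot, y to its left, z up, the work surface at z = 0. Lengths are in mm, angles in degrees, forces in N, time in s.
With the tool pointing down it reaches from about 350 to 850 mm from the base axis. Payload 8.1 kg.
Tool frame: the origin (TCP) lies midway between the tips of the shut fingers; the grasp point (between the pads) lies 19 mm behind it; z points along the fingers, y is the line along which they close (so a half turn about z gives the same grasp; the last joint's range is limited). The gripper opens to 85 mm and grips with 20 to 120 N. Pads are 22 mm wide; open, the fingers measure 114 mm over their backs; the gripper's body (76 mm by 85 mm) begins 54 mm behind the grasp point. The pads swing forward as they close: fully open they stand 13 mm farther back than shut.
Start: joints at [-79.206, 7.471, 85.268, -0, 87.261, -4.893], TCP at [162.255, -577.649, 231.292] pointing down, gripper open.
Joint ranges: [-169.43, 169.43], [-51.17, 129.36], [1.28, 143.12], [-76.62, 256.62], [0, 156.53], [-152.29, 152.29]. Speed limits (degrees/s): [136.94, 136.94, 159.86, 180, 180, 180].

INTERFACE

Orientations are given as [roll, pitch, yaw] about the fixed x, y, z axes, in that order (R = Rz(yaw) Ry(pitch) Rx(roll)).
In Python, from bench import sensors, optics, r gives the robot as it stands.
- The arm moves only by the tool apply_moves, never from a script. Its argument "targets" is a list of rows, each a list of 7 numbers: the shift along the tool's x, y, z in mm, then the turn, a rotation vector about the tool's x, y, z in rad, then the closure, from 0 (fully open) to 1 (shut). In form: [[x, y, z, wx, wy, wz, claw], ...]. A call has 1 to 20 rows; each row shifts and turns the commanded pose from where the row before left it, along the tool's axes as they then stand; what a row does not reach is not made up. A row lasts 1/8 s, in which the tool goes at most 62.5 mm and 10.7 degrees, less where a joint would pass 70% of its speed; a pose out of reach is approached as far as the arm can. A call is refused whole if a number of a shift passes 62.5 or a number of a turn 0.188, either way. A call with a gripper value outside its range is refused whole. The fingers move at their own pace and stop on an object; "force" is the grip in N (left out, the last holds). Time passes only in rows, so rows that do not move let the fingers close. It gives the time, the measured TCP pose, the force, the opening and the grip force at its end, in the units of the state.
- sensors.sense(): the state, without advancing time (a new reading comes with each control period).
- optics.snapshot(name): name is "scene" or "side" or "wrist"; returns the picture (400x640x3 uint8, red, green, blue); there is no depth.
- optics.get_calibration(name): a dict with "camera_matrix" (3x3 intrinsics, pixels), "dist_coeffs" ([k1, k2, p1, p2, k3] as OpenCV has them; the pictures are not rectified), "pose" (4x4, takes a point from camera to world coordinates). Camera axes: x right, y down, z forward; pixel columns grow to the right and rows downward; lengths in mm; the calibration is good to about 2 mm. A picture is of the moment at which its call begins: read the wrist's pose just before it. get_calibration takes no time and is no camera call; for the wrist camera it gives the pose at the moment of the call.
- r.hand_in(): hands the job in; it is judged then, once.
The state is a dict: "time": time; "joint_pos": joint angles; "qd": joint speeds; "joint_efforts": joint torques, N m; "tool_pos": TCP position; "tcp_rot": TCP orientation; "ft_force": force on the tool from outside, world axes, zero at the start; "wrist_torque": the same for the moment, N m; "finger_gap": finger opening in mm; "grip_force": force on a finger pad.
Only numpy, scipy, OpenCV 4.12 (cv2) and the standard library are available. Lean on these libraries where they do the work, as an engineer would, in place of code of your own. Each camera call takes 0.05 s, during which the arm holds its last target. There are 200 camera calls.

TASK

The vials are in the block heater; shut it for heating: push its hinged lid down until it is fully closed, and only then push the sliding bolt on the front deck all the way across, so that it locks over the lid's lip. Do not raise the lid further or slam it, leave the vials standing in their holes, and do not lift or disturb the glassware and tools around the heater.

Things in the scene. Friction and masses are not known exactly. Their poses are not given: they have to be found in the camera images.
- heater: block heater, grey box fixed to the bench: x from -137 (front) to +87 mm (back), 220 wide (y), 120 high. Origin at bench level; x points from its front to its back, y to its left seen from the robot, z up. The front, roughly facing the robot, is a solid deck 50 mm deep that carries the bolt; behind it is the open well with the vials
- lid (a joint): hinge of the flat steel lid, rad: 0 closed (level on the box), grows as it opens, starts at 0.65 to 1.1. Stiff: stays at any angle, takes about 2 to 5 N at the front edge to push down. Lid 172 mm from hinge to front edge, 216 wide, 10 thick, plus a lip 40 wide reaching 34 mm further forward in mid-edge. Closed, its top is 130 mm above the bench
- lid_hinge (a point): middle of the lid's hinge line, at the back of the heater, at 120 mm height, on the lid's underside (at heater x = +87, y = 0). The hinge line runs along the heater's y
- lid_edge (a point): middle of the lid's front edge on its upper (outer) face, 172 mm from the hinge line; it moves with the lid
- bolt (a joint): slide of the dark steel bolt on the heater's front deck, m: 0 as far to the heater's right (-y) as it goes, 0.050 fully across (+y), over the lip of the closed lid; starts at 0 to 0.012. Friction about 2 N. The bolt is a flat bar 66 mm long (y), 20 mm wide, top at 140 mm above the bench, with an upright round post on it
- bolt_post (a point): centre of the top of the bolt's round post, 168 mm above the bench; post 14 mm in diameter, standing 28 mm above the bar. At bolt = 0 it lies at heater x = -112, y = -77 mm and moves to +y with the bolt
- vial0: amber vial with white cap, 20 mm wide, 58 mm tall, standing in a hole of the heater's block, its top 22 mm below the closed lid; origin at the centre of its underside
- vial1: amber vial with white cap, 20 mm wide, 58 mm tall, standing in a hole of the heater's block, its top 22 mm below the closed lid; origin at the centre of its underside
- vial2: amber vial with white cap, 20 mm wide, 58 mm tall, standing in a hole of the heater's block, its top 22 mm below the closed lid; origin at the centre of its underside
- vial3: amber vial with white cap, 20 mm wide, 58 mm tall, standing in a hole of the heater's block, its top 22 mm below the closed lid; origin at the centre of its underside
- beaker: open glass beaker, 66 mm wide, 90 mm tall, beside the heater; origin at the centre of its underside; leave it alone
- jar: white plastic jar with cap, 60 mm wide, 85 mm tall, beside the heater; origin at the centre of its underside; leave it alone
- brown_bottle: amber bottle with white cap, 68 mm wide, 150 mm tall; origin at the centre of its underside; leave it alone
- flask: conical glass flask, 76 mm wide, 108 mm tall; origin at the centre of its underside; leave it alone
- stopper: black rubber stopper, 30 mm wide, 28 mm tall, in front of the heater; origin at the centre of its underside; leave it alone
- spatula: thin steel lab spatula, 150 mm long, 5 mm thick, lying flat in front of the heater towards its left; leave it alone

How it is judged (in metres and radians):
On the way, in this order (a step that is already met when the one before it is completed fails the run):
1. the lid is fully closed, the bolt still back (value of joint lid below 0.05 rad and value of joint bolt below 0.025 m), for 0.2 s.
2. the bolt is all the way across over the closed lid (value of joint lid below 0.05 rad and value of joint bolt above 0.043 m), for 0.2 s.
At the end, for the whole second after the job is handed in: the lid is within 0.05 rad of closed, the bolt within 7 mm of fully across (0.050), all four vials stand in their holes, and the things around the heater stand within 30 mm of where they were (all of step 2 and linear speed of vial0 below 0.02 m/s and not (z of any of vial0, vial1, vial2, vial3 in the frame of heater above 0.06 m or angle between any of vial0, vial1, vial2, vial3's own z axis and vertical above 0.4 rad) and not (distance of any of beaker, jar, brown_bottle, flask, stopper, spatula from where it was at the start of the episode above 0.03 m or angle between any of beaker, jar, brown_bottle, flask, stopper's own z axis and vertical above 0.4 rad)); the robot touches nothing.
It fails at once if the bolt is pushed more than halfway (25 mm) across while the lid is more than 0.1 rad open (value of joint bolt above 0.025 m and value of joint lid above 0.1 rad).
It fails at once if the lid is raised past 1.25 rad (value of joint lid above 1.25 rad).
It fails at once if the lid is slammed: it turns shut faster than 3 rad/s (velocity of joint lid below -3 rad/s).
It fails at once if a vial is lifted 20 mm or tipped in its hole (z of any of vial0, vial1, vial2, vial3 in the frame of heater above 0.06 m or angle between any of vial0, vial1, vial2, vial3's own z axis and vertical above 0.4 rad).
It fails at once if something around the heater is lifted, moved over 30 mm or tipped over (distance of any of beaker, jar, brown_bottle, flask, stopper, spatula from where it was at the start of the episode above 0.03 m or angle between any of beaker, jar, brown_bottle, flask, stopper's own z axis and vertical above 0.4 rad).
It also fails if it takes over 40 s, if anything falls off the work surface, if the arm or the gripper's body presses on something with over 40 N, if the wrist force passes 120 N, or if a joint passes its speed limit or range.

## Working session

There is one attempt and no reset: what is moved stays moved. The work goes in short steps, Python scripts to look and compute and a tool call to move; the robot and the scene stay as the last step left them, time stands still between calls to the robot, and variables do not carry over. Pictures are saved under pics/ and viewed, at most 10 in all, crops included, and the job is handed in when it is done.

Besides the shell and the picture viewer there is one more tool, called after "Emit:" by a JSON object that holds its "fn" and its "kwargs", one argument or row to a line. apply_moves: Moves the arm, as the interface text tells. Its arguments: {"type":"object","properties":{"targets":{"type":"array"},"force":{"type":"number"}},"required":["targets"]}

```bash
mkdir -p pics; python3 - <<'E'
from bench import sensors, optics, r
import cv2
for n in ("scene","side"):
    cv2.imwrite(f"pics/{n}0.png",optics.snapshot(n)[:,:,::-1])
    c=optics.get_calibration(n); print(n,c)
print(sensors.sense())
E
```

```text
scene {'camera_matrix': array([[364.16477247,   0.        , 314.80154246],
       [  0.        , 364.16477247, 202.5064904 ],
       [  0.        ,   0.        ,   1.        ]]), 'dist_coeffs': array([0.01813731, 0.        , 0.        , 0.        , 0.        ]), 'pose': array([[-7.47046712e-01, -4.99337660e-01,  4.38842924e-01,
         1.79397598e+02],
       [-6.64676716e-01,  5.72207967e-01, -4.80398694e-01,
         4.64528600e+02],
       [-1.12282576e-02, -6.50568939e-01, -7.59364196e-01,
         7.98758125e+02],
       [ 0.00000000e+00,  0.00000000e+00,  0.00000000e+00,
         1.00000000e+00]])}
side {'camera_matrix': array([[409.55893484,   0.        , 321.89882292],
       [  0.        , 409.55893484, 204.52004531],
       [  0.        ,   0.        ,   1.        ]]), 'dist_coeffs': array([0.03316042, 0.        , 0.        , 0.        , 0.        ]), 'pose': array([[ 8.81295779e-01, -4.03314790e-01,  2.46282217e-01,
         3.46090758e+02],
       [-4.72552961e-01, -7.55862033e-01,  4.53173572e-01,
        -3.75117185e+02],
       [ 3.38377295e-03, -5.15761347e-01, -8.56725617e-01,
         9.55044345e+02],
       [ 0.00000000e+00,  0.00000000e+00,  0.00000000e+00,
         1.00000000e+00]])}
{'time': 0.1, 'joint_pos': array([-7.92081422e+01,  7.51110559e+00,  8.53250696e+01, -2.44778693e-04,
        8.72624393e+01, -4.89450291e+00]), 'qd': array([ 0.0318642 , -0.04227822, -0.17115967, -0.03711947,  0.03166625,
        0.01766141]), 'joint_efforts': array([ 1.71649546e-03, -5.70950460e+01, -5.01941407e+01, -2.02360643e-04,
        8.15352949e-03,  7.79418838e-05]), 'tool_pos': array([ 162.13137648, -577.1441066 ,  230.32650371]), 'tcp_rot': array([-1.79901724e+02, -8.17033343e-03,  1.56863656e+01]), 'ft_force': array([-0.18435719,  0.11616436, -0.09868274]), 'wrist_torque': array([ 0.02352949, -0.00496951, -0.00430947]), 'grip_force': 0.0, 'finger_gap': 85.16734220879755}
```

View pics/scene0.png

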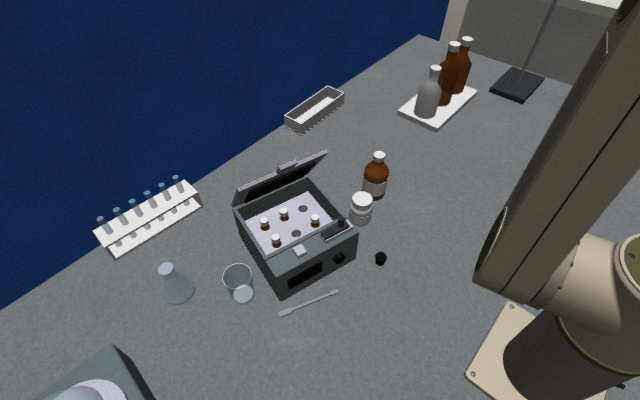

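View pics/side0.png

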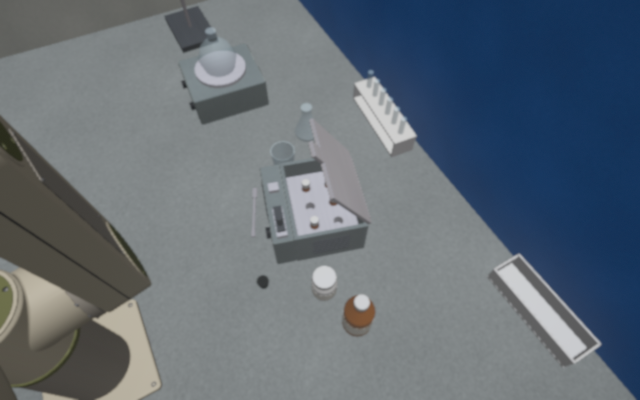

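The scene view shows the heater near (295,235), with the lid open at about (285,175), the bolt near (335,230) and the stopper at (381,258). The side view shows the heater near (315,205), with the lid edge running from about (315,125) to (367,218). I'll enlarge both.

```bash
python3 - <<'E'
import cv2,numpy as np
a=cv2.imread("pics/scene0.png")[145:300,225:365]; b=cv2.imread("pics/side0.png")[115:265,240:375]
a=cv2.resize(a,None,fx=3.8,fy=3.8,interpolation=cv2.INTER_CUBIC)
cv2.imwrite("pics/c_scene.png",cv2.convertScaleAbs(a,alpha=1.6,beta=10))
b=cv2.resize(b,None,fx=4,fy=4,interpolation=cv2.INTER_CUBIC)
cv2.imwrite("pics/c_side.png",cv2.convertScaleAbs(b,alpha=1.3,beta=0))
E
```

```text
(no output)
```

View pics/c_scene.png

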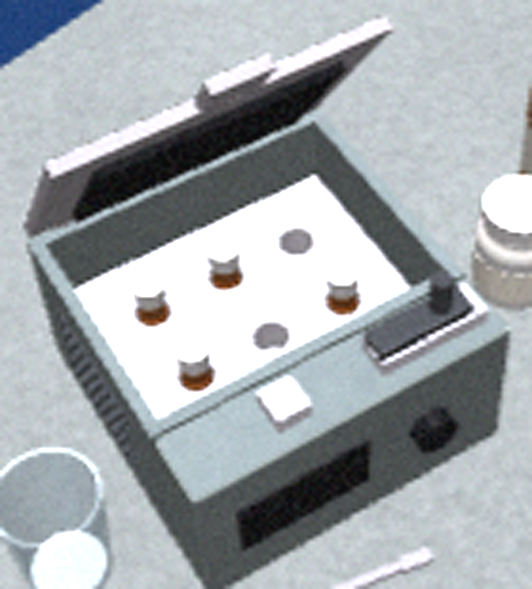

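View pics/c_side.png

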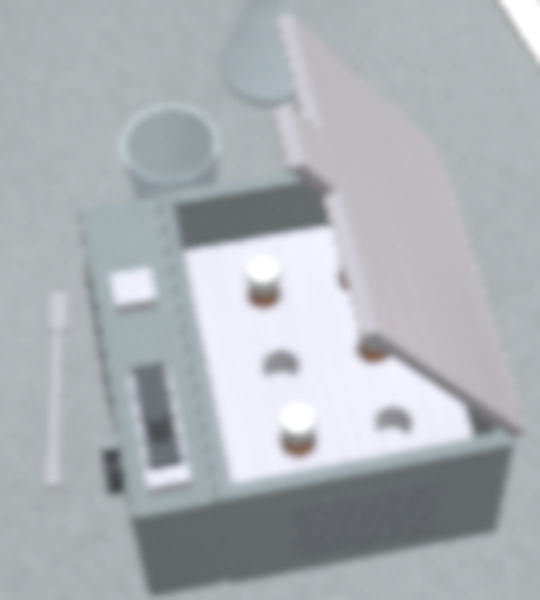

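The scene crop shows the front-left top corner of the box at (195,500), front-right at (508,330) and back-left at (32,240). The lid's front edge runs from (48,168) to (388,22), and the post top is at (441,280). The side crop shows the front-left corner at (82,212), front-right at (135,515), back-right at (507,443), the lid edge ends at (287,15) and (365,338), and the post at about (158,425).

```bash
cat > h.py <<'E'
import numpy as np, cv2
from bench import sensors, optics, r
def ray(c,px):
    u=cv2.undistortPoints(np.array([[px]],float),c["camera_matrix"],c["dist_coeffs"])[0,0]
    P=c["pose"]; d=P[:3,:3]@[u[0],u[1],1]; return P[:3,3],d/np.linalg.norm(d)
def plane(c,px,z):
    o,d=ray(c,px); return o+d*(z-o[2])/d[2]
def tri(c1,p1,c2,p2):
    o1,d1=ray(c1,p1);o2,d2=ray(c2,p2)
    s=np.linalg.lstsq(np.c_[d1,-d2],o2-o1,rcond=None)[0]
    a,b=o1+s[0]*d1,o2+s[1]*d2; return (a+b)/2,np.linalg.norm(a-b)
E
cat > m.py <<'E'
from h import *
A=optics.get_calibration("scene");B=optics.get_calibration("side")
s=lambda x,y:(x/3.8+225-.37,y/3.8+145-.37)
t=lambda x,y:(x/4+240-.37,y/4+115-.37)
np.set_printoptions(precision=1,suppress=True)
for n,p,q in [("FL",s(195,500),t(82,212)),("FR",s(508,330),t(135,515)),("lidL",s(48,168),t(287,15)),("lidR",s(388,22),t(365,338)),("post",s(441,280),t(158,425))]:
    print(n,*tri(A,p,B,q))
for n,c,p,z in [("FL",A,s(195,500),120),("FR",A,s(508,330),120),("BL",A,s(32,240),120),("FL",B,t(82,212),120),("FR",B,t(135,515),120),("BR",B,t(507,443),120),("post",A,s(441,280),168),("post",B,t(158,425),168),("stop",A,(381,258),14),("stop",B,(263,282),14)]:
    print(n,z,plane(c,p,z))
E
python3 m.py
```

```text
FL [500.9 238.6 114.7] 0.9016488466488062
FR [441.6  30.9 113.6] 1.6523027986151575
lidL [630.5 201.1 263.4] 1.0024017006180694
lidR [568.5  -5.3 262.2] 3.0949287901674047
post [473.7  55.1 157. ] 3.961091880178501
FL 120 [497.9 240.4 120. ]
FR 120 [438.3  34.9 120. ]
BL 120 [710.1 178.4 120. ]
FL 120 [500.4 235.  120. ]
FR 120 [441.7  28.1 120. ]
BR 120 [650.2 -31.3 120. ]
post 168 [470.7  62.3 168. ]
post 168 [470.   48.4 168. ]
stop 14 [386.6  -4.3  14. ]
stop 14 [389.1  -2.2  14. ]
```

The box sits at yaw −16° with its origin at about (600, 97). The lid angle is about 0.95 rad, with the lid edge middle at about (600, 98, 263). Sizes check: front width measures 216 against the stated 220. The bolt post is at about (471, 55). I'll go over and behind the lid edge with shut fingers.

Emit:
{"fn": "apply_moves", "kwargs": {
  "targets": [
    [0,0,-50,0,0,0,1],
    [0,0,-50,0,0,0,1],
    [32,-25.5,0,0,0,0,1],
    [32,-25.5,0,0,0,0,1],
    [32,-25.5,0,0,0,0,1],
    [32,-25.5,0,0,0,0,1],
    [32,-25.5,0,0,0,0,1],
    [32,-25.5,0,0,0,0,1],
    [32,-25.5,0,0,0,0,1],
    [32,-25.5,0,0,0,0,1],
    [32,-25.5,0,0,0,0,1],
    [32,-25.5,0,0,0,0,1],
    [32,-25.5,0,0,0,0,1],
    [32,-25.5,0,0,0,0,1],
    [32,-25.5,0,0,0,0,1],
    [32,-25.5,0,0,0,0,1],
    [32,-25.5,0,0,0,0,1],
    [32,-25.5,0,0,0,0,1],
    [32,-25.5,0,0,0,0,1],
    [32,-25.5,0,0,0,0,1]
  ]
}}

```text
time: 2.6
tool_pos: [593.2, 21.2, 330.7]
tcp_rot: [-180.0, 0.0, 15.7]
ft_force: [0.1, 0.1, 1.0]
finger_gap: -0.1
grip_force: 0.0
```

Emit:
{"fn": "apply_moves", "kwargs": {
  "targets": [
    [32,-25.5,0,0,0,0,1],
    [29,-25.5,0,0,0,0,1],
    [0,0,0,0,0,0.138,1],
    [0,0,0,0,0,0.138,1],
    [0,0,0,0,0,0.138,1],
    [0,0,0,0,0,0.139,1],
    [0,0,0,0,0,0,1],
    [0,0,0,0,0,0,1]
  ]
}}

```text
time: 3.6
tool_pos: [637.5, 85.6, 330.9]
tcp_rot: [180.0, 0.0, -15.8]
ft_force: [0.6, 0.9, 0.1]
finger_gap: 0.2
grip_force: 0.0
```

```bash
python3 - <<'E'
from h import *
for n in ("scene","side","wrist"):
    cv2.imwrite(f"pics/{n}1.png",optics.snapshot(n)[:,:,::-1])
a=cv2.imread("pics/scene1.png")[80:300,200:400];b=cv2.imread("pics/side1.png")[60:280,230:400]
w=cv2.resize(cv2.imread("pics/wrist1.png"),None,fx=.6,fy=.6)
can=np.zeros((600,800,3),np.uint8)
a=cv2.resize(a,None,fx=1.6,fy=1.6,interpolation=cv2.INTER_CUBIC);b=cv2.resize(b,None,fx=1.6,fy=1.6,interpolation=cv2.INTER_CUBIC)
can[:a.shape[0],:a.shape[1]]=a;can[:b.shape[0],400:400+b.shape[1]]=b;can[355:355+w.shape[0],:w.shape[1]]=w
cv2.imwrite("pics/can1.png",cv2.convertScaleAbs(can,alpha=1.3));s=sensors.sense();print(s["time"],s["tool_pos"],s["tcp_rot"],s["ft_force"],s["joint_pos"],s["finger_gap"])
E
```

```text
3.75 [637.60525728  85.55654031 331.1770294 ] [ 1.79997022e+02  8.82776579e-03 -1.59102677e+01] [ 0.43264332  0.14399138 -0.02605902] [3.07766843e+00 1.32875463e+01 6.84406309e+01 5.64888760e-05
 9.82811394e+01 1.08987944e+02] 0.07282272708966399
```

View pics/can1.png

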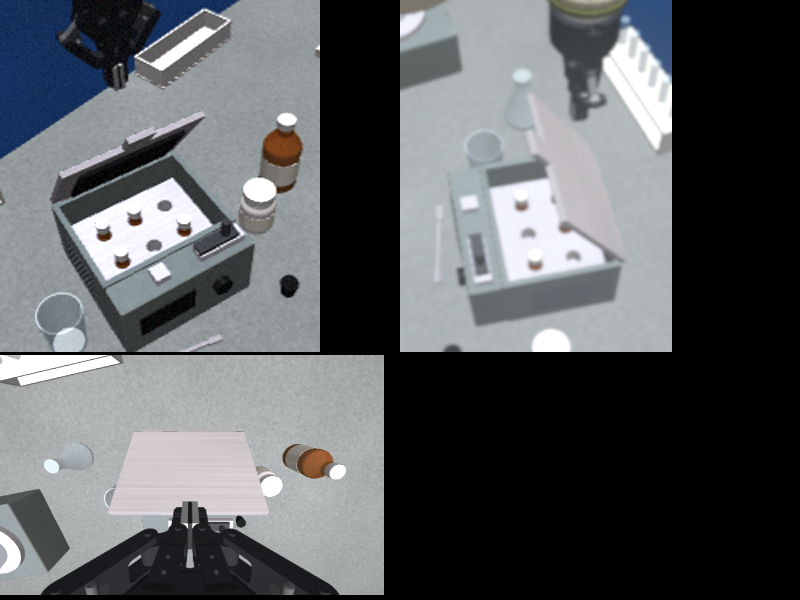

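The combined view shows the hand above and behind the lid edge. In the wrist picture the outer lid face has its front edge at row ~265 and corners near columns 180 and 447 (full scale). I'll triangulate these against the scene view.

```bash
python3 - <<'E'
from h import *
np.set_printoptions(precision=1,suppress=True)
A=optics.get_calibration("scene");W=optics.get_calibration("wrist");print(W["pose"])
w=lambda x,y:(x/.6,(y-355)/.6)
s=lambda x,y:(x/3.8+225-.37,y/3.8+145-.37)
L,e1=tri(A,s(48,168),W,w(108,514));R,e2=tri(A,s(388,22),W,w(268,514))
print(L,e1,R,e2,np.linalg.norm(L-R))
E=(L+R)/2
for o in [(600,97)]:
    H=np.array([o[0]+87*.961,o[1]-87*.276,120]); d=E-H; f=-(d[0]*.961-d[1]*.276); print(E,f,d[2],np.arctan2(d[2],f)-np.arctan2(10,172),np.hypot(f,d[2]))
E
```

```text
[[ -0.3  -0.9  -0.3 715.8]
 [ -1.    0.3   0.1  62.8]
 [ -0.    0.3  -0.9 473.2]
 [  0.    0.    0.    1. ]]
[627.7 202.5 266.1] 0.09906565136481026 [568.4  -4.  264.9] 1.5112533114558404 214.85859539991307
[598.   99.2 265.5] 89.46619548846746 145.4963147721428 0.9614162117027378 170.80215966859183
```

The lid edge middle is at (598, 99, 265.5), giving an angle of 0.96 rad. The radius measures 171 against 172 and the width 215 against 216, so the numbers agree. I'll come down and follow the lid's arc.

Emit:
{"fn": "apply_moves", "kwargs": {
  "targets": [
    [0,0,24,0,0,0,1],
    [0,0,24,0,0,0,1],
    [0,0,25,0,0,0,1],
    [-6.7,0,3.3,0,0,0,1],
    [-6.7,0,3.3,0,0,0,1],
    [-6.4,0,4,0,0,0,1],
    [-6.4,0,4,0,0,0,1],
    [-6,0,4.5,0,0,0,1],
    [-6,0,4.6,0,0,0,1],
    [-5.5,0,5.1,0,0,0,1],
    [-5.5,0,5.2,0,0,0,1]
  ]
}}

```text
time: 5.12
tool_pos: [589.9, 99.3, 223.8]
tcp_rot: [-180.0, 0.0, -16.0]
ft_force: [1.1, -0.7, 2.8]
finger_gap: 0.3
grip_force: 1.5
```

Emit:
{"fn": "apply_moves", "kwargs": {
  "targets": [
    [-5,0,5.7,0,0,0,1],
    [-4.9,0,5.7,0,0,0,1],
    [-4.3,0,6.1,0,0,0,1],
    [-4.3,0,6.1,0,0,0,1],
    [-3.8,0,6.5,0,0,0,1],
    [-3.7,0,6.6,0,0,0,1]
  ]
}}

```text
time: 5.88
tool_pos: [565.0, 106.4, 187.1]
tcp_rot: [180.0, 0.0, -16.0]
ft_force: [-0.4, 0.9, 3.3]
finger_gap: -0.0
grip_force: 1.3
```

```bash
python3 - <<'E'
from h import *
a=optics.snapshot("scene")[80:300,200:400,::-1];b=optics.snapshot("side")[60:280,230:420,::-1]
f=lambda i:cv2.resize(i,None,fx=2,fy=2,interpolation=cv2.INTER_CUBIC)
cv2.imwrite("pics/can2.png",cv2.convertScaleAbs(np.hstack([f(a),f(b)]),alpha=1.4));s=sensors.sense();print(s["time"],s["tool_pos"],s["ft_force"])
E
```

```text
5.975 [564.48566202 106.37881006 186.26882779] [-0.01467612  0.19039403 -0.55498281]
```

View pics/can2.png

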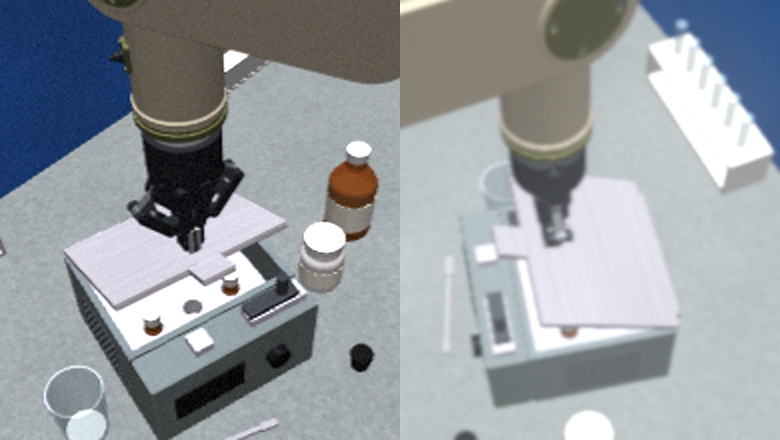

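The lid follows the fingers: it is about 0.4 rad open, with the fingertip near its front edge and the bolt still back at (285,290). I'll continue to closed.

Emit:
{"fn": "apply_moves", "kwargs": {
  "targets": [
    [-3,0,6.8,0,0,0,1],
    [-3,0,6.9,0,0,0,1],
    [-2.4,0,7.1,0,0,0,1],
    [-2.3,0,7.2,0,0,0,1],
    [-1.6,0,7.3,0,0,0,1],
    [-1.6,0,7.4,0,0,0,1],
    [-0.9,0,7,0,0,0,1],
    [-0.9,0,5,0,0,0,1]
  ]
}}

```text
time: 6.98
tool_pos: [550.3, 110.6, 132.4]
tcp_rot: [180.0, -0.0, -16.0]
ft_force: [1.3, -1.0, 2.8]
finger_gap: -0.2
grip_force: 1.2
```

Emit:
{"fn": "apply_moves", "kwargs": {
  "targets": [
    [0,0,2,0,0,0,1],
    [0,0,1,0,0,0,1],
    [0,0,1,0,0,0,1],
    [0,0,0,0,0,0,1]
  ]
}}

```text
time: 7.48
tool_pos: [550.2, 110.7, 130.0]
tcp_rot: [180.0, 0.0, -16.0]
ft_force: [-4.7, -0.6, 9.6]
finger_gap: -0.1
grip_force: 4.9
```

The lid is at its stop: height is 130.0 as required, and the force is rising. I'll lift and go to the −y side of the bolt post.

Emit:
{"fn": "apply_moves", "kwargs": {
  "targets": [
    [0,0,-19,0,0,0,1],
    [0,0,-38,0,0,0,1],
    [-12,22.3,0,0,0,0,1],
    [-12,22.3,0,0,0,0,1],
    [-12,22.3,0,0,0,0,1],
    [-12,22.3,0,0,0,0,1],
    [-12,22.3,0,0,0,0,1],
    [0,0,0,0,0,0,1],
    [0,0,0,0,0,0,1]
  ]
}}

```text
time: 8.6
tool_pos: [462.6, 20.2, 186.8]
tcp_rot: [-180.0, -0.1, -16.0]
ft_force: [0.2, -0.3, -0.2]
finger_gap: -0.1
grip_force: 0.0
```

```bash
python3 - <<'E'
from h import *
a=optics.snapshot("scene")[80:300,200:400,::-1];b=optics.snapshot("side")[60:280,230:420,::-1]
f=lambda i:cv2.resize(i,None,fx=2,fy=2,interpolation=cv2.INTER_CUBIC)
cv2.imwrite("pics/can3.png",cv2.convertScaleAbs(np.hstack([f(a),f(b)]),alpha=1.4));s=sensors.sense();print(s["time"],s["tool_pos"],s["ft_force"])
E
```

```text
8.7 [462.428218    20.45506369 186.28334555] [ 0.74434392 -0.45198663 -0.39849423]
```

View pics/can3.png

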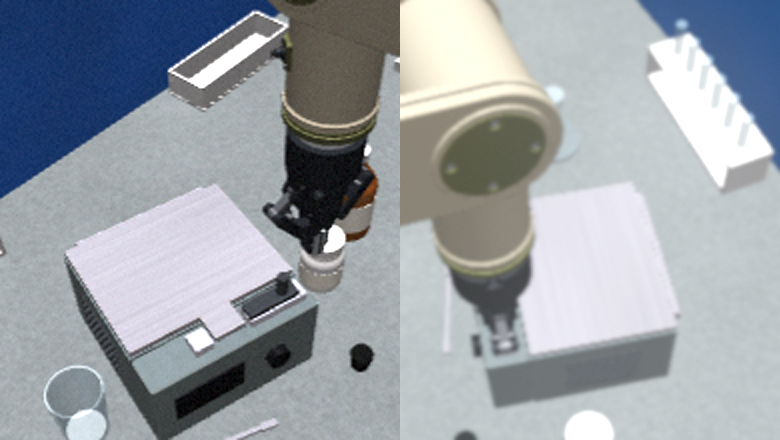

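The lid lies level and closed, and the fingers stand to the right of the bolt post at (285,283). I'll go down beside the post and start pushing.

Emit:
{"fn": "apply_moves", "kwargs": {
  "targets": [
    [0,0,13,0,0,0,1],
    [0,0,13,0,0,0,1],
    [0,0,13,0,0,0,1],
    [0,0,0,0,0,0,1]
  ]
}}

```text
time: 9.2
tool_pos: [460.6, 20.1, 144.9]
tcp_rot: [180.0, 0.2, -16.0]
ft_force: [-0.4, -0.3, 0.3]
finger_gap: -0.2
grip_force: 0.0
```

Emit:
{"fn": "apply_moves", "kwargs": {
  "targets": [
    [0,-5,0,0,0,0,1],
    [0,-5,0,0,0,0,1],
    [0,-5,0,0,0,0,1],
    [0,-5,0,0,0,0,1],
    [0,-5,0,0,0,0,1],
    [0,-5,0,0,0,0,1]
  ]
}}

```text
time: 9.95
tool_pos: [470.3, 49.0, 147.1]
tcp_rot: [180.0, -0.0, -16.0]
ft_force: [-0.4, -1.4, 2.0]
finger_gap: 0.2
grip_force: 1.1
```

Emit:
{"fn": "apply_moves", "kwargs": {
  "targets": [
    [0,-5,0,0,0,0,1],
    [0,-5,0,0,0,0,1],
    [0,-5,0,0,0,0,1],
    [0,-5,0,0,0,0,1],
    [0,-5,0,0,0,0,1],
    [0,-5,0,0,0,0,1]
  ]
}}

```text
time: 10.7
tool_pos: [478.5, 78.0, 146.9]
tcp_rot: [-180.0, -0.0, -16.0]
ft_force: [-0.0, -2.2, 1.3]
finger_gap: -0.1
grip_force: 1.1
```

Emit:
{"fn": "apply_moves", "kwargs": {
  "targets": [
    [0,-3,0,0,0,0,1],
    [0,-2,0,0,0,0,1],
    [0,0,0,0,0,0,1]
  ]
}}

```text
time: 11.08
tool_pos: [479.7, 82.7, 146.8]
tcp_rot: [-180.0, 0.0, -16.0]
ft_force: [0.6, 1.2, -0.4]
finger_gap: 0.2
grip_force: 0.1
```

Emit:
{"fn": "apply_moves", "kwargs": {
  "targets": [
    [0,-2,0,0,0,0,1],
    [0,-2,0,0,0,0,1],
    [0,-1,0,0,0,0,1]
  ]
}}

```text
time: 11.45
tool_pos: [480.2, 84.2, 146.8]
tcp_rot: [179.6, 0.1, -16.1]
ft_force: [-8.4, -19.7, 8.6]
finger_gap: 0.1
grip_force: 11.0
```

The force jumped to about 20 N and motion stopped, so the bolt is at its end stop. I'll back off, lift clear and check.

Emit:
{"fn": "apply_moves", "kwargs": {
  "targets": [
    [0,8,0,0,0,0,1],
    [0,12,0,0,0,0,1],
    [0,0,-40,0,0,0,1],
    [0,0,-50,0,0,0,1],
    [0,50,-30,0,0,0,1],
    [0,60,0,0,0,0,1],
    [0,60,0,0,0,0,1],
    [0,0,0,0,0,0,1],
    [0,0,0,0,0,0,1]
  ]
}}

```text
time: 12.58
tool_pos: [428.7, -95.4, 266.8]
tcp_rot: [-180.0, -0.0, -16.1]
ft_force: [0.3, 0.2, -0.4]
finger_gap: -0.2
grip_force: 0.0
```

```bash
python3 - <<'E'
from h import *
a=optics.snapshot("scene")[130:310,200:400,::-1];b=optics.snapshot("side")[100:280,230:420,::-1]
f=lambda i:cv2.resize(i,None,fx=2,fy=2,interpolation=cv2.INTER_CUBIC)
cv2.imwrite("pics/can4.png",cv2.convertScaleAbs(np.hstack([f(a),f(b)]),alpha=1.4));s=sensors.sense();print(s["time"],s["tool_pos"],s["ft_force"])
E
```

```text
12.675 [428.97172244 -94.36468719 266.78959536] [ 0.88030689  0.79444587 -0.2914519 ]
```

View pics/can4.png

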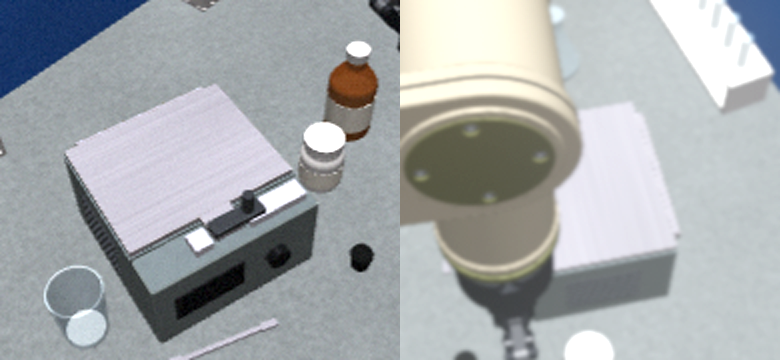

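The lid is closed, with the bolt across the lip next to the white stop and the post at (249,193). I'll check the bolt's travel numerically and hand in.

```bash
python3 - <<'E'
from h import *
A=optics.get_calibration("scene")
p=plane(A,(249/2+200,193/2+130),168); q=plane(A,(441/3.8+225-.37,280/3.8+145-.37),168)
d=p-q; print(p,q,"travel",d@[.276,.961,0]); 
if d@[.276,.961,0]>36: print(r.hand_in())
E
```

```text
[482.82312415 102.66729828 168.        ] [470.68342604  62.26691458 168.        ] travel 42.17532541473571
the job is handed in; nothing more can be done
None
```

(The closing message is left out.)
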